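Dial open the gauge safe and draw out its drawer

TASK

Open the little gauge safe: turn its dial right (clockwise from above) to 36, left to 8, then slowly right again, feeling for the place a few numbers on where the lock lever drops in and the dial comes up against it, and stop there without turning the dial on over it. Let go of the dial and draw the drawer out by its handle by at least 7 cm, without wrenching at it if it is still locked. Leave the things lying round the safe where they are.

Things in the scene. Friction and masses are not known exactly. Their poses are not given: they have to be found in the camera images.
- safe: Small grey steel safe, fixed on the table, 170 deep (x) x 210 wide (y) x 105 mm high; origin under its centre on the table, z up; its front with the blue drawer face looks along its own -x. The dial stands in the middle of its top, in a fixed aluminium ring (radius 46 mm, 6 mm high) with a black index arrow at the front (-x) side.
- dial_grip (a point): Grip point of the dial knob on the vertical dial axis, 134 mm above the table. The knob is a knurled aluminium cylinder 40 mm in diameter and 30 mm high, its flat top at 147 mm, on a black skirt of radius 35 mm that rises from 114 mm at its rim to 117 mm at the knob. Axes turn with the dial, z up.
- dial (a joint): Dial angle in rad, grows as it turns left (anticlockwise from above); 0 with the red zero mark at the index. 40 white graduations, long at every 5th, no figures; numbers rise clockwise round the face from red 0, so number at the index = angle x 40 / 2 pi, modulo 40: 8 is +1.257, 36 is -0.628. Starts at a number from 5 to 8. Drag 0.03 to 0.06 N m; stays where it is left.
- index (a point): Tip of the black index arrow on the ring, 111 mm above the table, 36 mm in front of the dial axis. In the lock two wheels follow the dial with play (14 numbers in all): 36 reached turning right from the start sets the first, then 8 reached turning left sets the second, each good to one number. If one is overshot, start again: left to 11 or more, right to 36, left to 8.
- dial_axis (a point): Dial axis where it meets the safe's top, 105 mm up. Turning right from 8, a spring lever drops in 0.25 to 1.3 rad below 8 (wear shifts it): the dial slackens, then turns stiff within 0.1 rad, its torque rising past 0.15 N m. Let go then, it settles where the lever is fully in. Turned on with about 0.3 N m, it lifts the lever out 0.1 rad further on: locked again, start again.
- handle (a point): Middle of the drawer's steel handle: a horizontal round bar, 10 mm in diameter, 110 mm long, along the safe's y, 72 mm above the table and 42 mm in front of the drawer face (37 mm clear between bar and face, free below). It moves with the drawer; axes as the safe's.
- drawer (a joint): How far the drawer is drawn out toward the safe's -x, in m: 0 shut, 0.085 at its end stop. Unlocked it slides with 1.5 to 4 N; locked it gives 1.5 mm and is then held by the bolt.
- strike: Steel strike on the drawer, hidden in the safe, by which the lock bolt holds the locked drawer (the bolt bears 30 N at most). Moves with the drawer.
- tape: Yellow tape measure lying to the right of the safe, 72 x 86 x 36 mm, loose; origin under its centre.
- glasses: Safety glasses with amber lenses lying to the left of the safe, 157 x 149 x 44 mm, loose; origin under their centre.
- chuck: Steel drill chuck key lying in front of the safe on the right, 57 x 56 x 14 mm, loose; origin under its centre.

How it is judged:
By the outcome, as a careful person would: the job done as asked, in the order asked, and still so for the second after the job is handed in, with the robot touching nothing.
It also fails if it takes over 72 s, if anything falls off the work surface, if the arm or the gripper's body presses on something with over 40 N, if the wrist force passes 120 N, or if a joint passes its speed limit or range.

ROBOT

A 6-joint arm with a two-finger parallel gripper is mounted at the origin on the work surface; the furniture and walls round the work are solid. World frame = base frame: x ahead of the robot, y to its left, z up, the work surface at z = 0. Lengths are in m, angles in rad, forces in N, time in s.
With the tool pointing down it reaches from about 0.3 to 0.825 m from the base axis. Payload 5.4 kg.
Tool frame: the origin (TCP) lies midway between the tips of the shut fingers; the grasp point (between the pads) lies behind it (ctrl.grip_point_offset is the z of the grasp point in the tool frame, in m); z points along the fingers, y is the line along which they close (so a half turn about z gives the same grasp; the last joint's range is limited). The gripper opens to 92 mm and grips with 3 to 60 N. Pads are 20 mm wide; open, the fingers measure 128 mm over their backs; the gripper's body (75 mm by 189 mm) begins 69 mm behind the grasp point.
Start: joints at [-0.21, 0.158, 1.597, -0, 1.386, -0.21], TCP at [0.575, -0, 0.215] pointing down, gripper open.
Joint ranges: [-2.91, 2.91], [-0.94, 2.29], [0.18, 2.7], [-1.29, 4.43], [0.17, 2.64], [-3, 3]. Speed limits (rad/s): [2.57, 2.57, 3.14, 3.14, 3.14, 3.14].

INTERFACE

Orientations are given as [roll, pitch, yaw] about the fixed x, y, z axes, in that order (R = Rz(yaw) Ry(pitch) Rx(roll)).
In Python, from cell import ctrl, viewer gives the robot as it stands.
- The arm moves only by the tool send_rows, never from a script. Its argument "moves" is a list of rows, each a list of 2 entries, a list of its own where there are three numbers: the shift along the tool's x, y, z as a fraction of full scale, then the turn about the tool's z as a fraction of full scale. A call has 1 to 10 rows; each row is the pose to reach, as a shift and turn from the pose commanded when the call began, along the tool's axes at that moment, turning the shorter way round; what a row does not reach only later rows make up. Full scale, the value 1, is 100 mm for a shift and pi rad for a turn. A row lasts 1/10 s, in which the tool goes at most 50 mm and 8.59 degrees, less where a joint would pass 70% of its speed; a pose out of reach is approached as far as the arm can. A call with a number of a shift or a turn outside -1 to 1 is refused whole. A call with a gripper value outside its range is refused whole. "hand" is the closure, from 0 (fully open) to 1 (shut), set as the call begins (left out, the last holds). The fingers move at their own pace and stop on an object; "force" is the grip in N (left out, the last holds). Time passes only in rows, so rows that repeat a pose let the fingers close. It gives the time, the measured TCP pose, the force, the opening and the grip force at its end, in the units of the state.
- ctrl.sense(): the state, without advancing time (a new reading comes with each control period).
- viewer.capture(name): name is "scene" or "side" or "wrist"; returns a dict with "frame" (420x560x3 uint8, blue, green, red), "fx", "fy", "cx", "cy" (pixels), "world_to_cam" (4x4, takes a point from world to camera coordinates); the wrist camera has in their place "mount" (4x4, takes a point from camera to tool coordinates, whose origin is the TCP and whose axes are the flange's). Camera axes: x right, y up, looking along -z (the intrinsics and any distortion apply to the point x, -y, -z); pixel columns grow to the right and rows downward; lengths in m; the calibration is good to about 2 mm. A picture is of the moment at which its call begins: read the wrist's pose just before it. There is no depth.
- ctrl.sign_off(): hands the job in; it is judged then, once.
The state is a dict: "time_s": time; "joint_positions": joint angles; "dq": joint speeds; "joint_torque": joint torques, N m; "eef_pos": TCP position; "eef_rot": TCP orientation; "ft_force": force on the tool from outside, world axes, zero at the start; "ft_torque": the same for the moment, N m; "width": finger opening in m; "grasp_force": force on a finger pad.
Only numpy, scipy, OpenCV 4.12 (cv2) and the standard library are available. Lean on these libraries where they do the work, as an engineer would, in place of code of your own. Each camera call takes 0.05 s, during which the arm holds its last target. There are 200 camera calls.

## Working session

There is one attempt and no reset: what is moved stays moved. The work goes in short steps, Python scripts to look and compute and a tool call to move; the robot and the scene stay as the last step left them, time stands still between calls to the robot, and variables do not carry over. Pictures are saved under pics/ and viewed, at most 10 in all, crops included, and the job is handed in when it is done.

Besides the shell and the picture viewer there is one more tool, called by a JSON object that holds its "method" and its "body". send_rows: Moves the arm, as the interface text tells. Its arguments: {"type":"object","properties":{"moves":{"type":"array","items":{"type":"array"}},"hand":{"type":"number"},"force":{"type":"number"}},"required":["moves"]}

```bash
ls; mkdir -p pics; python3 - <<'E'
from cell import ctrl, viewer
import cv2,numpy as np
s=ctrl.sense(); print({k:np.round(v,3) for k,v in s.items()}, ctrl.grip_point_offset)
for n in ["scene","wrist"]:
    c=viewer.capture(n); cv2.imwrite(f"pics/{n}0.png",c["frame"]); np.save(f"pics/{n}0.npy",c,allow_pickle=True)
    print({k:(np.round(v,4).tolist() if k!="frame" else 0) for k,v in c.items()})
E
```

```text
pics
{'time_s': np.float64(0.0), 'joint_positions': array([-0.21 ,  0.159,  1.598,  0.   ,  1.386, -0.21 ]), 'dq': array([ 0.002, -0.001,  0.   ,  0.001,  0.002, -0.001]), 'joint_torque': array([ 0.0000e+00, -3.8557e+01, -3.2210e+01,  7.0000e-02,  3.8000e-02,
       -0.0000e+00]), 'eef_pos': array([0.574, 0.   , 0.214]), 'eef_rot': array([-3.14 , -0.   ,  1.571]), 'ft_force': array([-0.845,  0.279, -0.168]), 'ft_torque': array([ 0.035,  0.044, -0.038]), 'grasp_force': np.float64(0.0), 'width': np.float64(0.092)} -0.0187
{'frame': 0, 'fx': 423.9938, 'fy': 423.9938, 'cx': 279.2067, 'cy': 209.4198, 'world_to_cam': [[0.8716, -0.4901, 0.0125, -0.4721], [0.3486, 0.6374, 0.6872, -0.307], [-0.3448, -0.5946, 0.7263, -0.9004], [0.0, 0.0, 0.0, 1.0]]}
{'frame': 0, 'fx': 349.313, 'fy': 349.313, 'cx': 278.6513, 'cy': 206.6575, 'mount': [[-0.0, 0.972, 0.2352, 0.0664], [1.0, -0.0002, 0.0009, 0.001], [0.001, 0.2352, -0.972, -0.1713], [0.0, 0.0, 0.0, 1.0]]}
```

View pics/scene0.png

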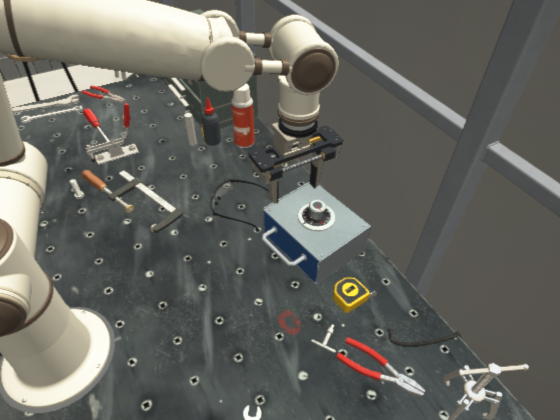

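View pics/wrist0.png

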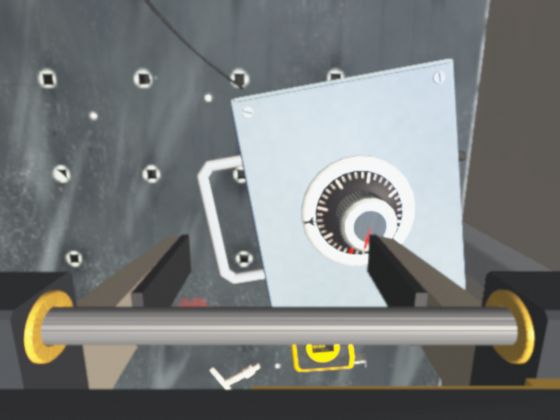

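```bash
cat > h.py <<'E'
import numpy as np,cv2
from scipy.spatial.transform import Rotation as Ro
from cell import ctrl,viewer
def Twc(s,c):
    T=np.eye(4);T[:3,:3]=Ro.from_euler('xyz',s["eef_rot"]).as_matrix();T[:3,3]=s["eef_pos"]
    return T@c["mount"]
def ray(c,T,uv,z):
    uv=np.atleast_2d(uv).astype(float)
    d=np.c_[(uv[:,0]-c["cx"])/c["fx"],-(uv[:,1]-c["cy"])/c["fy"],-np.ones(len(uv))]@T[:3,:3].T
    o=T[:3,3]; return o+d*((z-o[2])/d[:,2])[:,None]
def proj(c,T,P):
    p=(np.linalg.inv(T)@np.r_[P,1])[:3]; return c["cx"]+c["fx"]*p[0]/-p[2], c["cy"]-c["fy"]*p[1]/-p[2]
def tool(s,d): return Ro.from_euler('xyz',s["eef_rot"]).as_matrix().T@np.asarray(d)
E
python3 - <<'E'
from h import *
s=ctrl.sense(); c=viewer.capture("wrist");T=Twc(s,c); f=c["frame"]
corn=ray(c,T,[[232,100],[452,60],[271,304],[465,288]],.105); print(corn.round(3))
e=corn[0]-corn[2]; print("yaw",np.degrees(np.arctan2(-e[0],e[1])), np.degrees(np.arctan2(*(corn[1]-corn[0])[[1,0]])))
g=cv2.cvtColor(f,cv2.COLOR_BGR2HSV)
red=cv2.inRange(g,(0,120,80),(8,255,255))|cv2.inRange(g,(170,120,80),(180,255,255))
n,l,st,ce=cv2.connectedComponentsWithStats(red)
print([(st[i,4],ce[i].round(1)) for i in range(1,n)])
# ring: white
w=cv2.inRange(g,(0,0,235),(180,20,255)); k,_=cv2.findContours(w,cv2.RETR_EXTERNAL,cv2.CHAIN_APPROX_NONE)
for q in k:
    if cv2.contourArea(q)>2000:
        e=cv2.fitEllipse(cv2.convexHull(q)); print("ell",e, ray(c,T,[e[0]],.111).round(4))
for p in [(308,221),(372,225)]: print(ray(c,T,[p],.111 if p[0]<350 else .147).round(4))
cv2.imwrite("pics/crop1.png",cv2.resize(f[140:290,190:470],None,fx=2.8,fy=2.8,interpolation=3))
E
```

```text
[[ 0.539  0.083  0.105]
 [ 0.705  0.112  0.105]
 [ 0.568 -0.09   0.105]
 [ 0.738 -0.074  0.105]]
yaw 9.55161086155069 9.819531793024192
[(np.int32(62), array([367.4, 236.6])), (np.int32(26), array([350.8, 250.4])), (np.int32(1), array([192., 304.]))]
ell ((362.1418762207031, 203.5280303955078), (96.41195678710938, 112.9630355834961), 90.52814483642578) [[0.6422 0.0029 0.111 ]]
[[ 0.5989 -0.0118  0.111 ]]
[[ 0.6413 -0.0044  0.147 ]]
```

View pics/crop1.png

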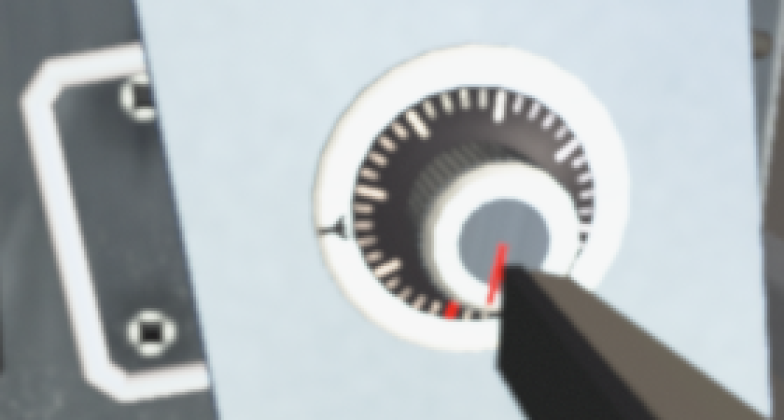

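```bash
python3 - <<'E'
from h import *
s=ctrl.sense(); c=viewer.capture("wrist");T=Twc(s,c)
C=ray(c,T,[[358,210.4]],.111)[0];I=ray(c,T,[[313,221.8]],.111)[0];R=ray(c,T,[[350.8,250.4]],.1145)[0]
print(s["eef_pos"],C,I,R); a=lambda p:np.arctan2(*(p-C)[[1,0]])
print("idx",a(I),"dial",(a(R)-a(I)), (a(R)-a(I))*40/2/np.pi)
E
```

```text
[5.74554541e-01 8.50907745e-05 2.13883406e-01] [ 0.63932715 -0.00289202  0.111     ] [ 0.60314499 -0.01250405  0.111     ] [ 0.63440868 -0.03590797  0.1145    ]
idx -2.881933559977678 dial 1.1632522435540487 7.405493784974568
```

{"method": "send_rows", "body": {"moves": [[[-0.03,0.35,0],0],[[-0.05,0.65,0],0],[[-0.05,0.65,0],0],[[-0.05,0.65,0],0],[[-0.05,0.65,0],0]], "hand": 0}}

```text
time_s: 0.7
eef_pos: [0.6392, -0.0048, 0.2145]
eef_rot: [-3.141, -0.0, 1.571]
ft_force: [-0.4, -0.2, -0.2]
width: 0.0918
grasp_force: 0.0
```

```bash
cat > look.py <<'E'
from h import *
import sys
s=ctrl.sense(); c=viewer.capture("wrist");T=Twc(s,c); f=c["frame"]
np.savez("last.npz",T=T,f=f)
g=cv2.cvtColor(f,cv2.COLOR_BGR2HSV)
red=cv2.inRange(g,(0,110,70),(8,255,255))|cv2.inRange(g,(170,110,70),(180,255,255))
n,l,st,ce=cv2.connectedComponentsWithStats(red)
print("t",s["time_s"],"pos",s["eef_pos"].round(4),"rot",s["eef_rot"].round(3),"F",s["ft_force"].round(2),"M",s["ft_torque"].round(3))
print([(int(st[i,4]),ce[i].round(1).tolist(),ray(c,T,[ce[i]],.1145)[0].round(4).tolist(),ray(c,T,[ce[i]],.147)[0].round(4).tolist()) for i in range(1,n) if st[i,4]>5])
u,v=map(int,proj(c,T,[.640,-.005,.111])); u=min(max(u,110),450);v=min(max(v,90),330);print(u,v)
cv2.imwrite(sys.argv[1],cv2.resize(f[v-90:v+90,u-110:u+110],None,fx=3.3,fy=3.3,interpolation=3)); print("crop origin",u-110,v-90)
E
python3 look.py pics/d1.png
```

```text
t 0.7 pos [ 0.6392 -0.0048  0.2145] rot [-3.141 -0.     1.571] F [-0.37 -0.23 -0.16] M [-0.025 -0.001  0.044]
[(57, [275.7, 229.1], [0.6375, -0.0228, 0.1145], [0.6378, -0.0127, 0.147]), (15, [270.9, 245.6], [0.6335, -0.037, 0.1145], [0.6343, -0.0252, 0.147]), (13, [215.6, 387.9], [0.5822, -0.1745, 0.1145], [0.5892, -0.1463, 0.147])]
278 206
crop origin 168 116
```

View pics/d1.png

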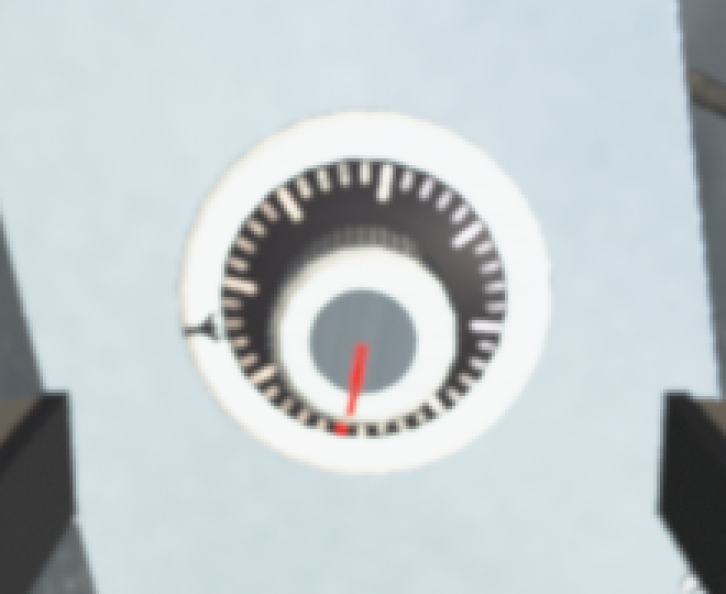

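```bash
python3 - <<'E'
from h import *
c=viewer.capture("wrist");T=np.load("last.npz")["T"]
P=lambda x,y,z: ray(c,T,[[168+x/3.3,116+y/3.3]],z)[0]
C=P(366,291.5,.111);I=P(217,327,.111);K=P(363,341,.147)
print(C,I,K,np.linalg.norm(C-I)); a=lambda p:np.degrees(np.arctan2(*(p-C)[[1,0]]))
print("idx",a(I))
L={5:(262,376),10:(238,285),15:(290,203),20:(387,183),25:(467,237),30:(485,326),35:(440,405)}
M=np.array([P(*v,.1155) for v in L.values()]);M5=np.array([M[i] for i in range(7)])
A=np.c_[2*M[:,:2],np.ones(7)];q=np.linalg.lstsq(A,(M[:,:2]**2).sum(1),rcond=None)[0];print("circle c",q[:2])
for C in (C,np.r_[q[:2],0]):
  print([(k,round(((a(P(*v,.1155))-(-180+9.7)))/9-(0)+k-0,2)) for k,v in L.items()], (a(P(343,430,.1145))-(-180+9.7))/9)
E
```

```text
[ 0.64004018 -0.00297588  0.111     ] [ 0.60327398 -0.01198985  0.111     ] [ 0.63943127 -0.00545813  0.147     ] 0.0378550562301667
idx -166.22452193431542
circle c [ 0.63924884 -0.00592176]
[(5, np.float64(8.19)), (10, np.float64(48.38)), (15, np.float64(48.21)), (20, np.float64(47.78)), (25, np.float64(47.36)), (30, np.float64(47.3)), (35, np.float64(47.63))] 7.879957665699081
[(5, np.float64(7.81)), (10, np.float64(47.75)), (15, np.float64(47.7)), (20, np.float64(47.73)), (25, np.float64(47.8)), (30, np.float64(47.95)), (35, np.float64(48.1))] 7.939696391149308
```

{"method": "send_rows", "body": {"moves": [[[-0.01,0,0.3],0],[[-0.01,0,0.6],0],[[-0.01,0,0.8],0],[[-0.01,0,0.92],0],[[-0.01,0,0.92],0],[[-0.01,0,0.92],0]]}}

```text
time_s: 1.4
eef_pos: [0.6405, -0.0061, 0.1238]
eef_rot: [3.14, 0.0, 1.571]
ft_force: [-1.0, -0.3, -0.2]
width: 0.092
grasp_force: 0.0
```

{"method": "send_rows", "body": {"moves": [[[0,0,0],0],[[0,0,0],0],[[0,0,0],0],[[0,0,0],0],[[0,0,0],0],[[0,0,0],0],[[0,0,0],0],[[0,0,0],0]], "hand": 1, "force": 20}}

```text
time_s: 2.2
eef_pos: [0.6384, -0.006, 0.1224]
eef_rot: [-3.137, -0.0, 1.571]
ft_force: [-5.1, -0.1, 3.0]
width: 0.0388
grasp_force: 20.0
```

```bash
python3 look.py pics/d2.png
```

```text
t 2.2 pos [ 0.6384 -0.006   0.1224] rot [-3.137 -0.     1.571] F [-5.11 -0.08  3.01] M [-0.04   1.037  0.03 ]
[(110, [275.3, 290.2], [0.6373, -0.0311, 0.1145], [0.6378, -0.0145, 0.147])]
280 243
crop origin 170 153
```

{"method": "send_rows", "body": {"moves": [[[0,-0.02,0],0],[[0,-0.02,0],0],[[0,-0.02,0],0.03],[[0,-0.02,0],0.06],[[0,-0.02,0],0.1],[[0,-0.02,0],0.14],[[0,-0.02,0],0.18],[[0,-0.02,0],0.22],[[0,-0.02,0],0.26],[[0,-0.02,0],0.3]]}}

```text
time_s: 3.25
eef_pos: [0.638, -0.0058, 0.1225]
eef_rot: [-3.141, -0.0, 0.623]
ft_force: [0.5, 1.4, -0.4]
width: 0.0389
grasp_force: 20.0
```

```bash
python3 look.py pics/d3.png
```

```text
t 3.25 pos [ 0.638  -0.0058  0.1225] rot [-3.141 -0.     0.623] F [ 0.5   1.36 -0.37] M [0.283 0.088 0.084]
[(169, [275.7, 288.4], [0.6177, -0.0182, 0.1145], [0.6313, -0.0089, 0.147])]
279 242
crop origin 169 152
```

View pics/d3.png

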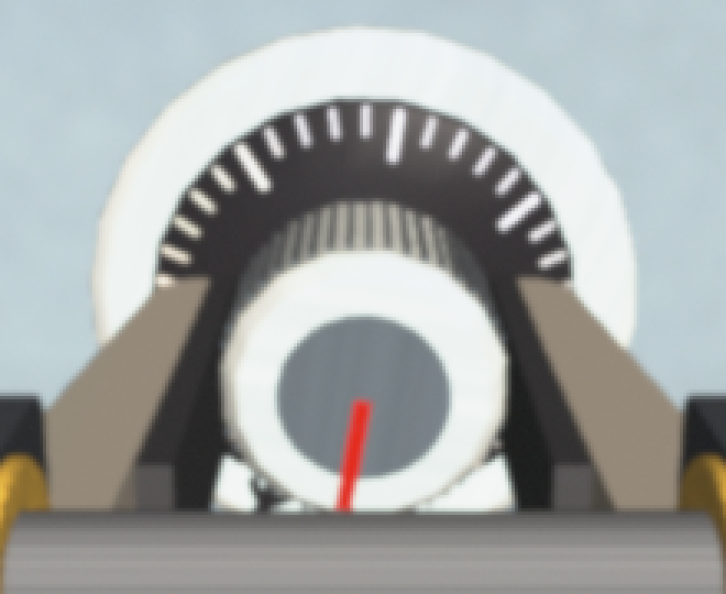

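```bash
cat > ang.py <<'E'
from h import *
# line fit of the red mark on the knob top -> dial number
s=ctrl.sense(); c=viewer.capture("wrist");T=Twc(s,c); f=c["frame"]
g=cv2.cvtColor(f,cv2.COLOR_BGR2HSV)
red=cv2.inRange(g,(0,110,70),(8,255,255))|cv2.inRange(g,(170,110,70),(180,255,255))
n,l,st,ce=cv2.connectedComponentsWithStats(red)
i=1+np.argmin(np.hypot(*(ce[1:]-[276,288]).T)+ (st[1:,4]<30)*1000)
ys,xs=np.nonzero(l==i); P=ray(c,T,np.c_[xs,ys],.1472)[:,:2]
vx,vy,x0,y0=cv2.fitLine(P.astype(np.float32),cv2.DIST_L2,0,.001,.001).ravel()
O=np.array([.6393,-.0057]); d=np.array([vx,vy]); d*=np.sign(d@(P.mean(0)-O))
idx=np.pi+np.radians(9.7); th=(np.arctan2(d[1],d[0])-idx+2*np.pi)%(2*np.pi)
print("t",s["time_s"],"number %.2f"%(th*40/2/np.pi),"yaw %.3f"%s["eef_rot"][2],"pos",s["eef_pos"].round(4),"F",s["ft_force"].round(2),"M",s["ft_torque"].round(3),"w",s["width"],st[i,4],ce[i].round(1))
E
python3 ang.py
```

```text
t 3.3 number 1.82 yaw 0.619 pos [ 0.638  -0.0058  0.1225] F [-0.65  0.73 -0.89] M [ 0.247  0.01  -0.062] w 0.039080159815896756 49 [273.6 299.9]
```

{"method": "send_rows", "body": {"moves": [[[0,0,0],0.03],[[0,0,0],0.06],[[0,0,0],0.1],[[0,0,0],0.14],[[0,0,0],0.18],[[0,0,0],0.22],[[0,0,0],0.25],[[0,0,0],0.28],[[0,0,0],0.288],[[0,0,0],0.288]]}}

```text
time_s: 4.35
eef_pos: [0.6379, -0.0054, 0.1225]
eef_rot: [-3.141, 0.0, -0.274]
ft_force: [0.7, 2.3, -1.0]
width: 0.0389
grasp_force: 20.0
```

```bash
sed -i 's/(0,110,70),(8/(0,90,50),(10/; s/(170,110,70)/(168,90,50)/' ang.py; for i in 1 2 3; do python3 ang.py;done; python3 look.py pics/d4.png
```

```text
t 4.35 number 36.10 yaw -0.274 pos [ 0.6379 -0.0054  0.1225] F [ 0.68  2.26 -0.97] M [ 0.775 -0.048 -0.033] w 0.0388688164646505 187 [275.6 288.6]
t 4.4 number 36.08 yaw -0.274 pos [ 0.6379 -0.0054  0.1225] F [0.8  1.91 0.01] M [ 0.807 -0.011  0.001] w 0.03870361739934274 192 [275.6 288.3]
t 4.45 number 36.04 yaw -0.274 pos [ 0.638  -0.0055  0.1225] F [ 0.15  3.48 -1.54] M [ 0.956 -0.067  0.029] w 0.03884998247427084 43 [273.2 301.5]
t 4.5 pos [ 0.638  -0.0054  0.1225] rot [-3.141  0.    -0.274] F [ 0.18  3.31 -0.1 ] M [ 0.958 -0.094  0.021]
[(13, [276.1, 281.8], [0.6191, 0.0023, 0.1145], [0.6342, -0.0023, 0.147]), (15, [274.3, 289.5], [0.6149, 0.0045, 0.1145], [0.6307, -0.0004, 0.147]), (44, [273.2, 300.8], [0.6084, 0.007, 0.1145], [0.6254, 0.0016, 0.147])]
278 242
crop origin 168 152
```

View pics/d4.png

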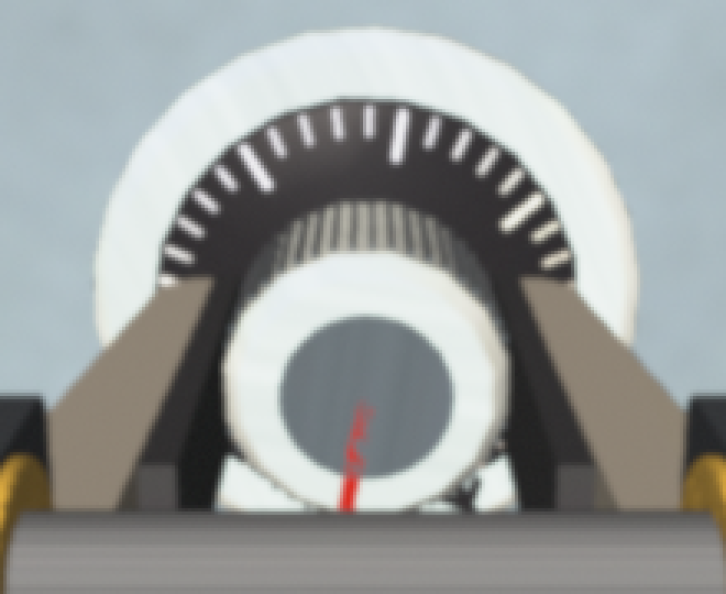

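{"method": "send_rows", "body": {"moves": [[[0,0,0],-0.03],[[0,0,0],-0.06],[[0,0,0],-0.1],[[0,0,0],-0.14],[[0,0,0],-0.18],[[0,0,0],-0.22],[[0,0,0],-0.26],[[0,0,0],-0.3],[[0,0,0],-0.34],[[0,0,0],-0.36]]}}

```text
time_s: 5.55
eef_pos: [0.638, -0.006, 0.1225]
eef_rot: [3.142, -0.0, 0.859]
ft_force: [1.1, 2.0, -0.7]
width: 0.039
grasp_force: 20.0
```

{"method": "send_rows", "body": {"moves": [[[0,0,0],-0.03],[[0,0,0],-0.06],[[0,0,0],-0.1],[[0,0,0],-0.14],[[0,0,0],-0.18],[[0,0,0],-0.2],[[0,0,0],-0.22],[[0,0,0],-0.23],[[0,0,0],-0.237],[[0,0,0],-0.237]]}}

```text
time_s: 6.55
eef_pos: [0.6383, -0.0061, 0.1225]
eef_rot: [3.141, 0.0, 1.6]
ft_force: [4.0, 2.7, -3.0]
width: 0.0387
grasp_force: 20.0
```

```bash
for i in 1 2 3; do python3 ang.py;done
```

```text
t 6.55 number 8.05 yaw 1.600 pos [ 0.6383 -0.0061  0.1225] F [ 3.96  2.73 -3.01] M [ 0.388 -0.469 -0.027] w 0.03870769477908356 164 [275.6 289.4]
t 6.6 number 8.06 yaw 1.599 pos [ 0.6383 -0.0061  0.1225] F [ 3.82  2.61 -2.93] M [ 0.476 -0.575 -0.026] w 0.038919905590281 186 [275.8 288.5]
t 6.65 number 8.05 yaw 1.599 pos [ 0.6383 -0.0061  0.1225] F [ 3.89  2.63 -3.54] M [ 0.407 -0.538  0.008] w 0.03912584895784063 162 [275.9 288.8]
```

{"method": "send_rows", "body": {"moves": [[[0,0,0],0.005],[[0,0,0],0.015],[[0,0,0],0.03],[[0,0,0],0.045],[[0,0,0],0.06],[[0,0,0],0.07]], "force": 10}}

```text
time_s: 7.3
eef_pos: [0.6382, -0.0061, 0.1226]
eef_rot: [3.141, 0.0, 1.377]
ft_force: [3.4, 2.4, -2.6]
width: 0.0392
grasp_force: 10.0
```

```bash
cat > feel.py <<'E'
from h import *
M=[]
for k in range(3):
    s=ctrl.sense(); M.append(np.r_[s["ft_torque"][2],s["joint_torque"][5]]); 
    if k<2: viewer.capture("side")
print("Mz",np.round(M,3).tolist(),"mean",np.mean(M,0).round(3))
exec(open("ang.py").read())
E
python3 feel.py
```

```text
Mz [[0.096, -0.132], [0.049, 0.08], [0.001, 0.195]] mean [0.048 0.048]
t 7.4 number 6.58 yaw 1.379 pos [ 0.6382 -0.0061  0.1226] F [ 4.97  2.89 -3.73] M [ 0.443 -0.612  0.001] w 0.039164707647631546 185 [275.9 288.2]
```

{"method": "send_rows", "body": {"moves": [[[0,0,0],0.005],[[0,0,0],0.01],[[0,0,0],0.015],[[0,0,0],0.02],[[0,0,0],0.025]]}}

```text
time_s: 7.95
eef_pos: [0.6382, -0.0061, 0.1226]
eef_rot: [3.141, -0.0, 1.301]
ft_force: [3.9, 1.8, -4.0]
width: 0.0392
grasp_force: 10.0
```

```bash
python3 feel.py
```

```text
Mz [[0.079, -0.074], [0.01, 0.085], [0.02, 0.12]] mean [0.036 0.044]
t 8.05 number 6.20 yaw 1.301 pos [ 0.6382 -0.0061  0.1226] F [ 3.95  2.62 -3.51] M [ 0.468 -0.651  0.02 ] w 0.039474245202280135 173 [275.6 289. ]
```

{"method": "send_rows", "body": {"moves": [[[0,0,0],0.005],[[0,0,0],0.01],[[0,0,0],0.015],[[0,0,0],0.02],[[0,0,0],0.025]]}}

```text
time_s: 8.6
eef_pos: [0.6381, -0.0061, 0.1226]
eef_rot: [3.141, -0.0, 1.222]
ft_force: [3.4, 1.6, -3.0]
width: 0.0388
grasp_force: 10.0
```

```bash
python3 feel.py
```

```text
Mz [[0.133, -0.083], [0.055, 0.079], [0.009, 0.115]] mean [0.066 0.037]
t 8.7 number 5.58 yaw 1.222 pos [ 0.6381 -0.006   0.1225] F [ 4.73  2.07 -3.4 ] M [ 0.426 -0.64   0.009] w 0.0391345496719503 185 [275.8 288.3]
```

{"method": "send_rows", "body": {"moves": [[[0,0,0],0.005],[[0,0,0],0.01],[[0,0,0],0.015],[[0,0,0],0.02],[[0,0,0],0.02]]}}

```text
time_s: 9.25
eef_pos: [0.6381, -0.006, 0.1225]
eef_rot: [3.141, -0.0, 1.159]
ft_force: [4.8, 2.3, -4.5]
width: 0.0389
grasp_force: 10.0
```

```bash
python3 feel.py
```

```text
Mz [[0.046, 0.127], [0.031, 0.051], [0.028, 0.032]] mean [0.035 0.07 ]
t 9.35 number 6.11 yaw 1.159 pos [ 0.6381 -0.006   0.1225] F [ 4.01  2.89 -2.91] M [ 0.492 -0.611  0.028] w 0.039093178617435956 57 [277.6 280.4]
```

{"method": "send_rows", "body": {"moves": [[[0,0,0],0.005],[[0,0,0],0.01],[[0,0,0],0.015],[[0,0,0],0.02],[[0,0,0],0.02]]}}

```text
time_s: 9.9
eef_pos: [0.6381, -0.006, 0.1225]
eef_rot: [3.141, -0.0, 1.096]
ft_force: [4.6, 2.4, -4.0]
width: 0.0391
grasp_force: 10.0
```

```bash
sed -i "s/l==i)/red[270:312,255:300]>0); ys=ys+270; xs=xs+255/; s/st\[i,4\],ce\[i\].round(1))/len(xs),xs.mean().round(1),ys.mean().round(1),'expected %.2f'%((8.05-(1.599-s['eef_rot'][2])*40\/2\/np.pi)%40))/" ang.py; python3 feel.py
```

```text
Mz [[0.026, 0.088], [0.006, 0.014], [0.022, -0.005]] mean [0.018 0.032]
t 10.0 number 4.81 yaw 1.096 pos [ 0.6381 -0.006   0.1226] F [ 4.45  3.04 -4.45] M [ 0.46  -0.611  0.022] w 0.039250155225934336 135 275.7 288.3 expected 4.85
```

{"method": "send_rows", "body": {"moves": [[[0,0,0],0.005],[[0,0,0],0.01],[[0,0,0],0.015],[[0,0,0],0.015]]}}

```text
time_s: 10.45
eef_pos: [0.638, -0.006, 0.1225]
eef_rot: [3.142, -0.0, 1.049]
ft_force: [4.5, 2.2, -3.7]
width: 0.0391
grasp_force: 10.0
```

```bash
python3 feel.py
```

```text
Mz [[0.005, 0.111], [0.071, 0.034], [0.012, 0.015]] mean [0.029 0.054]
t 10.55 number 4.48 yaw 1.049 pos [ 0.638  -0.006   0.1226] F [ 4.52  1.83 -3.78] M [ 0.486 -0.59   0.012] w 0.039183536425564804 188 275.8 288.3 expected 4.55
```

{"method": "send_rows", "body": {"moves": [[[0,0,0],0.005],[[0,0,0],0.01],[[0,0,0],0.015],[[0,0,0],0.02],[[0,0,0],0.02]]}}

```text
time_s: 11.1
eef_pos: [0.638, -0.006, 0.1225]
eef_rot: [3.142, -0.0, 0.986]
ft_force: [4.1, 3.3, -4.2]
width: 0.0391
grasp_force: 10.0
```

```bash
python3 feel.py
```

```text
Mz [[0.025, 0.11], [-0.024, 0.034], [0.021, 0.015]] mean [0.007 0.053]
t 11.2 number 4.08 yaw 0.986 pos [ 0.638  -0.006   0.1225] F [ 4.3   1.69 -4.36] M [ 0.514 -0.605  0.021] w 0.039207401892365094 167 275.6 288.9 expected 4.15
```

{"method": "send_rows", "body": {"moves": [[[0,0,0],0.005],[[0,0,0],0.01],[[0,0,0],0.015],[[0,0,0],0.02],[[0,0,0],0.02]]}}

```text
time_s: 11.75
eef_pos: [0.638, -0.006, 0.1225]
eef_rot: [-3.142, -0.0, 0.923]
ft_force: [3.3, 2.9, -3.4]
width: 0.0392
grasp_force: 10.0
```

```bash
python3 feel.py
```

```text
Mz [[0.039, 0.113], [0.018, 0.036], [0.015, 0.017]] mean [0.024 0.056]
t 11.85 number 3.68 yaw 0.923 pos [ 0.638  -0.006   0.1225] F [ 4.22  2.43 -2.93] M [ 0.553 -0.628  0.015] w 0.03897662408444293 190 275.7 288.2 expected 3.75
```

{"method": "send_rows", "body": {"moves": [[[0,0,0],0.005],[[0,0,0],0.01],[[0,0,0],0.015],[[0,0,0],0.02],[[0,0,0],0.02]]}}

```text
time_s: 12.4
eef_pos: [0.638, -0.006, 0.1225]
eef_rot: [-3.141, -0.0, 0.86]
ft_force: [3.9, 3.3, -4.2]
width: 0.0389
grasp_force: 10.0
```

```bash
python3 feel.py
```

```text
Mz [[0.014, 0.125], [0.002, 0.048], [0.023, 0.029]] mean [0.013 0.067]
t 12.5 number 3.30 yaw 0.860 pos [ 0.638  -0.006   0.1226] F [ 4.24  3.63 -3.37] M [ 0.534 -0.601  0.023] w 0.03943046065015819 187 275.7 288.3 expected 3.35
```

{"method": "send_rows", "body": {"moves": [[[0,0,0],0.005],[[0,0,0],0.01],[[0,0,0],0.015],[[0,0,0],0.02],[[0,0,0],0.02]]}}

```text
time_s: 13.05
eef_pos: [0.6379, -0.006, 0.1225]
eef_rot: [-3.141, 0.0, 0.797]
ft_force: [3.9, 3.5, -4.4]
width: 0.039
grasp_force: 10.0
```

```bash
python3 feel.py
```

```text
Mz [[-0.056, 0.088], [-0.032, 0.008], [-0.028, -0.012]] mean [-0.039  0.028]
t 13.15 number 2.83 yaw 0.797 pos [ 0.638  -0.0059  0.1226] F [ 4.03  2.59 -3.71] M [ 0.584 -0.577 -0.028] w 0.03935420792350281 162 275.4 289.5 expected 2.95
```

{"method": "send_rows", "body": {"moves": [[[0,0,0],0.005],[[0,0,0],0.01],[[0,0,0],0.01],[[0,0,0],0.01]]}}

```text
time_s: 13.6
eef_pos: [0.6379, -0.0059, 0.1225]
eef_rot: [-3.141, -0.0, 0.766]
ft_force: [4.5, 2.5, -3.5]
width: 0.0388
grasp_force: 10.0
```

```bash
python3 feel.py
```

```text
Mz [[0.022, 0.006], [-0.035, 0.002], [0.002, 0.001]] mean [-0.004  0.003]
t 13.7 number 3.04 yaw 0.766 pos [ 0.6379 -0.0059  0.1225] F [ 4.44  2.36 -3.31] M [ 0.529 -0.572  0.002] w 0.03912140877814748 109 274.3 291.4 expected 2.75
```

{"method": "send_rows", "body": {"moves": [[[0,0,0],0.005],[[0,0,0],0.01],[[0,0,0],0.01],[[0,0,0],0.01]]}}

```text
time_s: 14.15
eef_pos: [0.6379, -0.0059, 0.1226]
eef_rot: [-3.141, -0.0, 0.735]
ft_force: [4.5, 3.6, -3.2]
width: 0.0394
grasp_force: 10.0
```

```bash
python3 feel.py
```

```text
Mz [[-0.041, 0.0], [-0.057, -0.005], [-0.012, -0.006]] mean [-0.037 -0.004]
t 14.25 number 2.49 yaw 0.735 pos [ 0.6379 -0.0059  0.1226] F [ 4.63  2.82 -4.72] M [ 0.666 -0.565 -0.012] w 0.03892084158469294 189 275.7 288.3 expected 2.55
```

{"method": "send_rows", "body": {"moves": [[[0,0,0],0.005],[[0,0,0],0.01],[[0,0,0],0.01],[[0,0,0],0.01]]}}

```text
time_s: 14.7
eef_pos: [0.6379, -0.0059, 0.1226]
eef_rot: [-3.141, 0.0, 0.704]
ft_force: [3.5, 3.9, -3.6]
width: 0.0395
grasp_force: 10.0
```

```bash
python3 feel.py
```

```text
Mz [[0.026, 0.021], [0.012, 0.018], [0.003, 0.017]] mean [0.014 0.019]
t 14.8 number 2.34 yaw 0.704 pos [ 0.6379 -0.0059  0.1225] F [ 3.88  2.16 -4.41] M [ 0.648 -0.548  0.003] w 0.03912288710152988 174 275.4 288.5 expected 2.35
```

Torque is beginning to rise after the slack.

{"method": "send_rows", "body": {"moves": [[[0,0,0],0.005],[[0,0,0],0.01],[[0,0,0],0.01],[[0,0,0],0.01]]}}

```text
time_s: 15.25
eef_pos: [0.6379, -0.0059, 0.1226]
eef_rot: [-3.141, -0.0, 0.673]
ft_force: [4.1, 2.9, -3.8]
width: 0.0389
grasp_force: 10.0
```

```bash
python3 feel.py
```

```text
Mz [[0.01, 0.01], [-0.069, 0.006], [-0.05, 0.005]] mean [-0.036  0.007]
t 15.35 number 2.08 yaw 0.673 pos [ 0.6379 -0.0059  0.1225] F [ 3.95  3.27 -3.64] M [ 0.609 -0.599 -0.05 ] w 0.03933730519248366 190 275.6 288.3 expected 2.15
```

{"method": "send_rows", "body": {"moves": [[[0,0,0],0.005],[[0,0,0],0.01],[[0,0,0],0.015],[[0,0,0],0.015]]}}

```text
time_s: 15.8
eef_pos: [0.6379, -0.0059, 0.1226]
eef_rot: [-3.141, -0.0, 0.625]
ft_force: [4.4, 2.9, -4.0]
width: 0.0391
grasp_force: 10.0
```

```bash
python3 feel.py
```

```text
Mz [[-0.115, -0.061], [-0.121, -0.124], [-0.139, -0.146]] mean [-0.125 -0.111]
t 15.9 number 1.72 yaw 0.625 pos [ 0.6379 -0.0059  0.1225] F [ 3.73  3.79 -4.35] M [ 0.699 -0.538 -0.139] w 0.03927735385198142 62 273.4 298.9 expected 1.85
```

{"method": "send_rows", "body": {"moves": [[[0,0,0],0.003],[[0,0,0],0.006],[[0,0,0],0.006]]}}

```text
time_s: 16.25
eef_pos: [0.6379, -0.0059, 0.1226]
eef_rot: [-3.141, -0.0, 0.606]
ft_force: [3.8, 3.6, -3.1]
width: 0.0391
grasp_force: 10.0
```

```bash
python3 feel.py
```

```text
Mz [[-0.107, -0.011], [-0.08, -0.059], [-0.089, -0.07]] mean [-0.092 -0.047]
t 16.35 number 1.61 yaw 0.606 pos [ 0.6379 -0.0059  0.1225] F [ 3.7   3.01 -3.43] M [ 0.742 -0.574 -0.089] w 0.039034059234828715 153 275.5 288.4 expected 1.73
```

Torque is falling toward zero as expected for a detent well: the lever pulls the dial in.

{"method": "send_rows", "body": {"moves": [[[0,0,0],0.003],[[0,0,0],0.006],[[0,0,0],0.008],[[0,0,0],0.008]]}}

```text
time_s: 16.8
eef_pos: [0.6379, -0.0059, 0.1225]
eef_rot: [-3.141, 0.0, 0.581]
ft_force: [3.6, 2.5, -3.1]
width: 0.0394
grasp_force: 10.0
```

```bash
python3 feel.py
```

```text
Mz [[-0.025, 0.058], [0.054, 0.026], [0.003, 0.019]] mean [0.01  0.034]
t 16.9 number 1.69 yaw 0.581 pos [ 0.6379 -0.0059  0.1226] F [ 3.45  3.06 -3.26] M [ 0.698 -0.588  0.003] w 0.03922344023721324 43 273.1 301.3 expected 1.57
```

{"method": "send_rows", "body": {"moves": [[[0,0,0],0.003],[[0,0,0],0.006],[[0,0,0],0.008],[[0,0,0],0.008]]}}

```text
time_s: 17.35
eef_pos: [0.6379, -0.0059, 0.1225]
eef_rot: [-3.141, 0.0, 0.556]
ft_force: [3.5, 2.9, -4.7]
width: 0.0391
grasp_force: 10.0
```

```bash
python3 feel.py
```

```text
Mz [[0.005, 0.058], [0.008, 0.026], [-0.029, 0.019]] mean [-0.005  0.034]
t 17.45 number 1.36 yaw 0.556 pos [ 0.6379 -0.0059  0.1225] F [ 2.6   2.73 -2.74] M [ 0.739 -0.509 -0.029] w 0.03896145014426097 189 275.6 288.3 expected 1.41
```

{"method": "send_rows", "body": {"moves": [[[0,0,0],0.003],[[0,0,0],0.006],[[0,0,0],0.008],[[0,0,0],0.008]]}}

```text
time_s: 17.9
eef_pos: [0.6379, -0.0058, 0.1225]
eef_rot: [-3.141, 0.0, 0.531]
ft_force: [3.6, 3.8, -3.9]
width: 0.0393
grasp_force: 10.0
```

```bash
python3 feel.py
```

```text
Mz [[0.067, 0.074], [0.059, 0.042], [0.054, 0.034]] mean [0.06 0.05]
t 18.0 number 1.08 yaw 0.531 pos [ 0.6379 -0.0058  0.1226] F [ 4.28  3.9  -4.36] M [ 0.661 -0.471  0.054] w 0.039227333361273875 94 274.5 294.7 expected 1.25
```

{"method": "send_rows", "body": {"moves": [[[0,0,0],0.003],[[0,0,0],0.006],[[0,0,0],0.008],[[0,0,0],0.008]]}}

```text
time_s: 18.45
eef_pos: [0.6378, -0.0059, 0.1226]
eef_rot: [-3.141, 0.0, 0.506]
ft_force: [3.3, 3.4, -2.8]
width: 0.0391
grasp_force: 10.0
```

```bash
python3 feel.py
```

```text
Mz [[0.202, 0.233], [0.162, 0.201], [0.216, 0.192]] mean [0.193 0.209]
t 18.55 number 1.12 yaw 0.506 pos [ 0.6378 -0.0059  0.1226] F [ 2.6   4.67 -3.65] M [ 0.717 -0.359  0.216] w 0.03905931790125492 190 275.7 288.2 expected 1.09
```

{"method": "send_rows", "body": {"moves": [[[0,0,0],0],[[0,0,0],0],[[0,0,0],0],[[0,0,0],0],[[0,0,0],0],[[0,0,-0.2],0],[[0,0,-0.5],0],[[0,0,-0.8],0],[[0,0,-0.8],0],[[0,0,-0.8],0]], "hand": 0}}

```text
time_s: 19.6
eef_pos: [0.6383, -0.0062, 0.203]
eef_rot: [3.141, -0.001, 0.506]
ft_force: [1.0, 0.1, -0.2]
width: 0.0916
grasp_force: 0.0
```

```bash
python3 look.py pics/d5.png; python3 - <<'E'
from h import *
s=ctrl.sense();print("dyaw frac",(s["eef_rot"][2]-np.radians(99.7))/np.pi)
H=np.array([.6385,-.0057,0])+Ro.from_euler('z',9.7,degrees=True).apply([-.127,0,0]);print(H)
d=H-s["eef_pos"];d[2]=0;print(tool(s,d)/.1)
E
```

```text
t 19.6 pos [ 0.6383 -0.0062  0.203 ] rot [ 3.141e+00 -1.000e-03  5.060e-01] F [ 1.    0.07 -0.18] M [-0.003  0.13  -0.02 ]
[(73, [276.2, 232.5], [0.6225, -0.0125, 0.1145], [0.6318, -0.0076, 0.147]), (14, [271.8, 249.6], [0.6084, -0.0163, 0.1145], [0.6194, -0.0109, 0.147]), (31, [317.7, 351.9], [0.5464, -0.0948, 0.1145], [0.5652, -0.0796, 0.147]), (15, [313.7, 359.2], [0.5386, -0.0954, 0.1145], [0.5584, -0.0802, 0.147]), (26, [340.4, 359.7], [0.5492, -0.1156, 0.1145], [0.5677, -0.0979, 0.147]), (8, [308.8, 363.6], [0.5327, -0.0939, 0.1145], [0.5532, -0.0789, 0.147]), (109, [319.3, 372.8], [0.5292, -0.1065, 0.1145], [0.5501, -0.0899, 0.147]), (67, [344.6, 374.0], [0.5388, -0.1263, 0.1145], [0.5586, -0.1072, 0.147]), (97, [437.7, 380.6], [0.5723, -0.2006, 0.1145], [0.5879, -0.1722, 0.147])]
278 207
crop origin 168 117
dyaw frac -0.3929034110670449
[ 0.51331566 -0.02709815  0.        ]
[-1.18810054 -0.41674054  0.00183316]
```

View pics/d5.png

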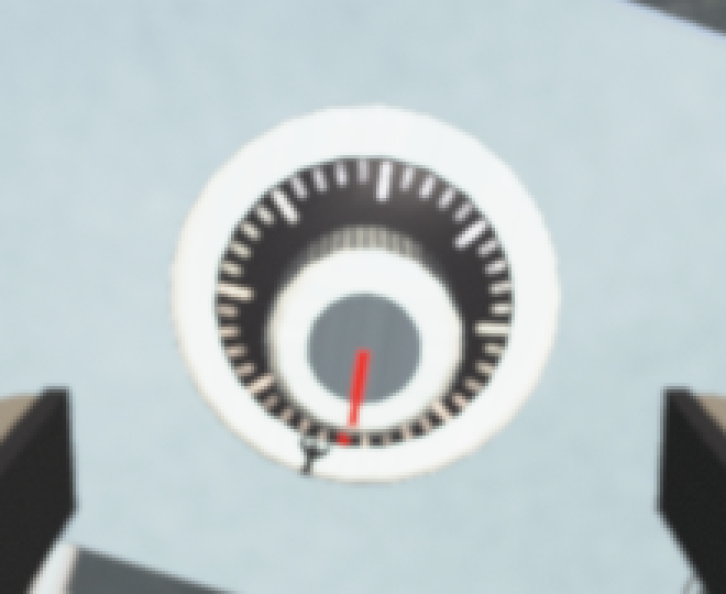

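{"method": "send_rows", "body": {"moves": [[[-0.2,-0.07,0],-0.04],[[-0.4,-0.14,0],-0.08],[[-0.6,-0.21,0],-0.12],[[-0.7,-0.25,0],-0.16],[[-0.8,-0.28,0],-0.2],[[-0.8,-0.28,0],-0.24],[[-0.8,-0.28,0],-0.28],[[-0.8,-0.28,0],-0.32],[[-0.8,-0.28,0],-0.36],[[-0.8,-0.28,0],-0.393]], "hand": 0.67}}

```text
time_s: 20.65
eef_pos: [0.5532, -0.02, 0.2003]
eef_rot: [-3.138, -0.002, 1.745]
ft_force: [0.0, -0.8, -0.5]
width: 0.0304
grasp_force: 0.0
```

```bash
python3 - <<'E'
from h import *
s=ctrl.sense();c=viewer.capture("wrist");T=Twc(s,c);cv2.imwrite("pics/h1.png",c["frame"])
H=np.array([.5133,-.0271,s["eef_pos"][2]]);print(s["eef_pos"],s["eef_rot"],s["width"],tool(s,H-s["eef_pos"])/.1)
for y in(-.055,0,.055): print(proj(c,T,np.array([.6385,-.0057,.072])+Ro.from_euler('z',9.7,degrees=True).apply([-.127,y,0])))
E
```

```text
[ 0.5531885  -0.02003194  0.20033617] [-3.13803604e+00 -1.54022209e-03  1.74508423e+00] 0.03043834730503803 [-0.00044036 -0.40509597  0.0014401 ]
(np.float64(233.75943767150306), np.float64(258.68326256758223))
(np.float64(232.1914618600299), np.float64(200.0128324793271))
(np.float64(230.48656893957875), np.float64(136.2192457636501))
```

View pics/h1.png

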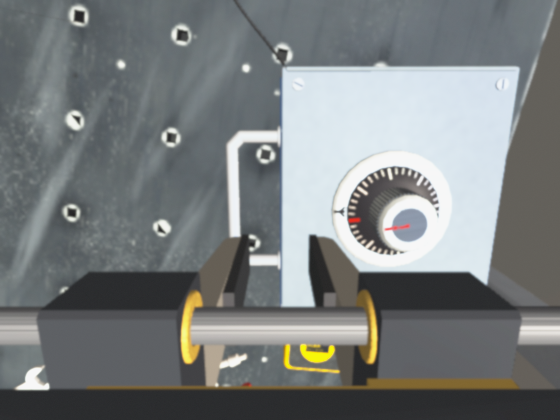

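{"method": "send_rows", "body": {"moves": [[[0,-0.2,0],0],[[0,-0.39,0],0],[[0,-0.39,0],0],[[0,-0.39,0.2],0],[[0,-0.39,0.4],0],[[0,-0.39,0.6],0],[[0,-0.39,0.75],0],[[0,-0.39,0.85],0],[[0,-0.39,0.85],0],[[0,-0.39,0.85],0]]}}

```text
time_s: 21.7
eef_pos: [0.5163, -0.0269, 0.1178]
eef_rot: [3.141, 0.0, 1.74]
ft_force: [0.1, -0.3, -0.3]
width: 0.03
grasp_force: 0.0
```

```bash
python3 - <<'E'
from h import *
s=ctrl.sense()
H=np.array([.5133,-.0271,.060]);print(s["eef_pos"],s["eef_rot"],s["width"],s["ft_force"],tool(s,H-s["eef_pos"])/.1)
E
```

```text
[ 0.51634727 -0.02687619  0.11776984] [3.14141069e+00 6.06487462e-06 1.74003842e+00] 0.03004066135174799 [ 0.06058811 -0.30290724 -0.26658023] [ 0.00293005 -0.03051944  0.57769286]
```

{"method": "send_rows", "body": {"moves": [[[0,-0.02,0.1],0],[[0,-0.02,0.25],0],[[0,-0.02,0.4],0],[[0,-0.02,0.5],0],[[0,-0.02,0.57],0],[[0,-0.02,0.57],0],[[0,-0.02,0.57],0]]}}

```text
time_s: 22.4
eef_pos: [0.5144, -0.0273, 0.061]
eef_rot: [3.141, 0.0, 1.74]
ft_force: [0.2, -0.2, 0.9]
width: 0.0303
grasp_force: 0.0
```

{"method": "send_rows", "body": {"moves": [[[0,0,0],0],[[0,0,0],0],[[0,0,0],0],[[0,0,0],0],[[0,0,0],0],[[0,0,0],0]], "hand": 1, "force": 15}}

```text
time_s: 23.0
eef_pos: [0.5133, -0.0275, 0.061]
eef_rot: [-3.14, 0.0, 1.741]
ft_force: [-5.4, -1.9, 6.4]
width: 0.0095
grasp_force: 15.0
```

{"method": "send_rows", "body": {"moves": [[[0,-0.02,0],0],[[0,-0.04,0],0],[[0,-0.06,0],0],[[0,-0.06,0],0]]}}

```text
time_s: 23.4
eef_pos: [0.5081, -0.0284, 0.061]
eef_rot: [3.141, 0.0, 1.74]
ft_force: [-0.4, -0.2, 4.0]
width: 0.009
grasp_force: 15.0
```

{"method": "send_rows", "body": {"moves": [[[0,-0.06,0],0],[[0,-0.15,0],0],[[0,-0.25,0],0],[[0,-0.35,0],0],[[0,-0.45,0],0],[[0,-0.55,0],0],[[0,-0.64,0],0],[[0,-0.7,0],0],[[0,-0.74,0],0],[[0,-0.74,0],0]]}}

```text
time_s: 24.4
eef_pos: [0.434, -0.0414, 0.0609]
eef_rot: [-3.14, 0.001, 1.741]
ft_force: [-0.4, -3.2, 6.4]
width: 0.0092
grasp_force: 15.0
```

{"method": "send_rows", "body": {"moves": [[[0,0,0],0],[[0,0,0],0],[[0,0,0],0],[[0,0,0],0],[[0,0,0],0],[[0,0,-0.2],0],[[0,0,-0.5],0],[[0,0,-0.9],0],[[0,0,-0.9],0],[[0,0,-0.9],0]], "hand": 0.67}}

```text
time_s: 25.4
eef_pos: [0.4357, -0.0409, 0.1512]
eef_rot: [3.14, 0.001, 1.741]
ft_force: [0.3, 0.4, 0.2]
width: 0.0304
grasp_force: 0.0
```

```bash
python3 - <<'E'
from h import *
print(ctrl.sense()["ft_force"]); cv2.imwrite("pics/end.png",viewer.capture("scene")["frame"])
E
```

```text
[0.30401216 0.42985955 0.16079425]
```

View pics/end.png

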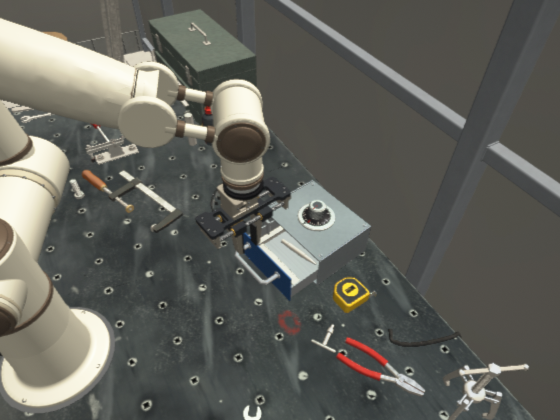

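The drawer is open, with its handle at about (262,275). The gripper is clear of it, and the tape and chuck key have not moved.

```bash
python3 -c "
from cell import ctrl
print(ctrl.sign_off())"
```

```text
the job is handed in; nothing more can be done
None
```

The safe is open: I turned the dial right to 36, left to 8, then right until it came up against the lever at about 1, let go, and drew the drawer out about 8 cm; the job was handed in at about 25 s with the gripper clear of everything.

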